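# Shut the hinged casting mould, draw it from its stand and hold it on its side

### The arm

A 6-joint arm with a two-finger parallel gripper is mounted at the origin on the work surface. World frame = base frame: x ahead of the robot, y to its left, z up, the work surface at z = 0. Lengths are in m, angles in rad, forces in N, time in s.
With the tool pointing down it reaches from about 0.375 to 0.9 m from the base axis. Payload 3.1 kg.
Tool frame: the origin (TCP) lies between the finger pads; the fingertips stand 11 mm ahead of it and the grasp point (between the pads) lies 8 mm behind it; z points along the fingers, y is the line along which they close (so a half turn about z gives the same grasp; the last joint's range is limited). The gripper opens to 87 mm and grips with 3 to 60 N. Pads are 19 mm wide; open, the fingers measure 117 mm over their backs; the gripper's body (75 mm by 190 mm) begins 51 mm behind the grasp point.
Start: joints at [-1.496, 0.527, 1.433, -0, 1.181, -0.178], TCP at [0.156, -0.605, 0.234] pointing down, gripper open.
Joint ranges: [-3.08, 3.08], [-0.75, 2.2], [0.22, 2.44], [-1.43, 4.57], [0, 2.65], [-2.85, 2.85]. Speed limits (rad/s): [2.79, 2.79, 3.14, 3.14, 3.14, 3.14].

### API

Orientations are given as a unit quaternion [x, y, z, w].
In Python, from rig import get_obs, camera, hand_in gives the robot as it stands.
- The arm moves only by the shell command python3 -m pendant 'ROWS' [FORCE]. ROWS is JSON, a list that holds one entry, the list of rows, each a list of 7 numbers: the shift along the tool's x, y, z in m, then the turn, a rotation vector about the tool's x, y, z in degrees, then the opening, from 0 (shut) to 1 (fully open). In form: [[[x, y, z, ax, ay, az, fingers], ...]]. A call has exactly 5 rows; each row shifts and turns the commanded pose from where the row before left it, along the tool's axes as they then stand; what a row does not reach is not made up. A row lasts 1/8 s, in which the tool goes at most 62.5 mm and 10.7 degrees, less where a joint would pass 70% of its speed; a pose out of reach is approached as far as the arm can. A call with a gripper value outside its range is refused whole. The fingers move at their own pace and stop on an object; FORCE is the grip in N (left out, the last holds). Time passes only in rows, so rows that do not move let the fingers close, or fill a call up. It gives the time, the measured TCP pose, the force, the opening and the grip force at its end, in the units of the state.
- get_obs(): the state, without advancing time (a new reading comes with each control period).
- camera(name): name is "side" or "top"; returns a dict with "img" (480x640x3 uint8, red, green, blue), "intrinsics" (3x3 intrinsics, pixels), "k1" (the pictures are not rectified: a ray, as slopes to the right and down, at radius r is drawn at 1 + k1 r^2 times it, then the intrinsics apply), "R" (3x3) and "t" (3): a world point X has camera coordinates R X + t. Camera axes: x right, y down, z forward; pixel columns grow to the right and rows downward; lengths in m; the calibration is good to about 2 mm. A picture is of the moment at which its call begins. There is no depth.
- hand_in(): hands the job in; it is judged then, once.
The state is a dict: "time": time; "q": joint angles; "joint_velocities": joint speeds; "joint_torque": joint torques, N m; "position": TCP position; "tool_rot": TCP orientation; "ft_force": force on the tool from outside, world axes, zero at the start; "moment": the same for the moment, N m; "grip_width": finger opening in m; "grip_force": force on a finger pad.
Only numpy, scipy, OpenCV 4.12 (cv2) and the standard library are available. Lean on these libraries where they do the work, as an engineer would, in place of code of your own. Each camera call takes 0.05 s, during which the arm holds its last target. There are 200 camera calls.

### The job

Swing the open brass half of the hinged casting mould up against its aluminium half until the two are shut edge to edge, while the mould still stands in its wooden stand. Then pinch both halves together, draw the mould up out of the stand, turn it onto its side so that its pouring mouth points roughly level (within about 25 degrees, in any direction), and finish while holding it there, still shut, at least 20 cm above the bench. Leave the other things on the bench where they are.

Things in the scene. Friction and masses are not known exactly. Their poses are not given: they have to be found in the camera images.
- mould: loose two-part mould, 0.27 to 0.47 kg. Aluminium half: plate x -12 to 0, y -32 to 32, z 45 to 110 mm, on a flange x -16 to 20, z 39 to 45 (as wide) over a tang x -12 to 0, y -25 to 25, z 0 to 39 in the stand's slot. Origin: foot of the tang, mid-width, in the plane where the halves meet. x: across the plates to the brass half; z: up to the mouth. Shut it is 24 mm thick (x -12 to 12)
- leaf (a joint): hinge of the brass half, rad: 0 = shut flat on the aluminium half; grows as it falls out to mould +x, at most 1.0, starts at 0.3 to 0.75. Hinge line along mould y at x = 12, z = 49 mm of the mould's frame. About 0.05 N m of friction, no latch: it stays where it is left; 1 to 2 N at its outer top edge, led along the arc, swings it (a level push rubs and takes more)
- leaf_edge (a point): middle of the top outer edge of the brass half, a plate 12 mm thick, 64 mm wide and 61 mm high, 61 mm from the hinge line; its outer face runs from the hinge line to this edge
- mouth (a point): pouring mouth of the mould (dark inset), at x = 0, y = 0, z = 110 mm of the mould's frame: top of the plane where the halves meet. Below it the outer faces of both halves are plain, so fingers closing across mould x may come down upright or slanted in the plane of the plates
- stand: fixed wooden block, 90 (x) x 110 (y) x 52 mm high, origin at the centre of its underside, same axes as the mould standing in it. The mould's flange rests on its top and the tang reaches 39 mm down a slot with 1.5 mm of play: the mould's origin is then 13 mm above the stand's
- bench_block: fixed steel block 90 x 90 x 40 mm high that may stand to the left or the right of the stand; a bystander, origin at the centre of its underside
- gold_ring: gold finger ring, 23 mm across, lying on the steel bench block; leave alone
- mandrel: tapered steel ring mandrel, 240 mm long, 26 mm thick, lying on the far part of the bench, its origin at the thick end; leave alone
- hammer: hammer, 220 mm long, lying on the left; leave alone
- jar: amber glass jar, 50 mm across, 60 mm high; leave alone
There are look-alikes about, which are no part of the job. Leave any green or turquoise look-alike of the stand alone.

How it is judged:
On the way, in this order (a step that is already met when the one before it is completed fails the run):
1. the brass half is shut against the aluminium half (hinge below 0.06 rad) while the mould stands in its stand (value of joint leaf below 0.06 rad and z of mould in the frame of stand below 0.022 m and horizontal distance between mould and stand below 0.012 m), for 0.2 s.
2. the shut mould is held by the fingers, drawn clear of the stand (value of joint leaf below 0.06 rad and z of mould in the frame of stand above 0.058 m and contact force between the fingers and mould above 2 N and contact force between mould and stand below 0.1 N), for 0.2 s.
At the end, for the whole second after the job is handed in: The fingers hold the mould still (below 0.03 m/s) and shut (hinge below 0.06 rad), clear of the stand, its long axis within 27 degrees of level, both its mouth and its tang end more than 0.18 m above the bench (value of joint leaf below 0.06 rad and angle between mould's own z axis and vertical between 1.1 and 2.04 rad and height (world z) of each of mould, mouth above 0.18 m and contact force between the fingers and mould above 2 N and contact force between mould and stand below 0.1 N and linear speed of mould below 0.03 m/s); the arm keeps its last pose, push and grip.
It fails at once if a bystander (gold ring) is shifted by more than 40 mm (distance of gold_ring from where it was at the start of the episode above 0.04 m).
It fails at once if a bystander (mandrel) is shifted by more than 40 mm (distance of mandrel from where it was at the start of the episode above 0.04 m).
It fails at once if a bystander (hammer) is shifted by more than 40 mm (distance of hammer from where it was at the start of the episode above 0.04 m).
It fails at once if a bystander (jar) is shifted by more than 40 mm (distance of jar from where it was at the start of the episode above 0.04 m).
It also fails if it takes over 58 s, if anything falls off the work surface, if the arm or the gripper's body presses on something with over 40 N, if the wrist force passes 120 N, or if a joint passes its speed limit or range.

## Working session

There is one attempt and no reset: what is moved stays moved. The work goes in short steps, Python scripts to look and compute and a shell command to move; the robot and the scene stay as the last step left them, time stands still between calls to the robot, and variables do not carry over. Pictures are saved under pics/ and viewed, at most 10 in all, crops included, and the job is handed in when it is done.

```bash
mkdir -p pics; python3 - <<'E'
from rig import *
import cv2
for n in("side","top"):
    c=camera(n);cv2.imwrite(f"pics/{n}0.png",c["img"][:,:,::-1]);print(n,c["intrinsics"],c["k1"],c["R"],c["t"])
o=get_obs();print(o)
E
```

```text
side [[592.74700408   0.         312.21718445]
 [  0.         592.74700408 238.03990995]
 [  0.           0.           1.        ]] 0.012840519093983694 [[-0.76158013 -0.64803902 -0.00641268]
 [-0.42252758  0.50401163 -0.75328794]
 [ 0.49139205 -0.5709796  -0.65765961]] [0.47430055 0.27731302 1.417377  ]
top [[466.67147066   0.         322.33949148]
 [  0.         466.67147066 236.08828609]
 [  0.           0.           1.        ]] -0.01746342782432538 [[-0.027465   -0.99952659 -0.01386626]
 [-0.99575978  0.02857455 -0.08744114]
 [ 0.08779597  0.01140589 -0.99607318]] [0.08227407 0.55195181 1.0562366 ]
{'time': 0.1, 'q': array([-1.49650641e+00,  5.28372490e-01,  1.43379006e+00,  6.50792588e-06,
        1.18139809e+00, -1.78506990e-01]), 'joint_velocities': array([ 0.00104062, -0.00082388, -0.00128801,  0.00022562,  0.00023613,
        0.00036735]), 'joint_torque': array([-3.84861851e-04, -4.40986061e+01, -1.77151179e+01,  6.35441369e-02,
        5.33700536e-02, -4.35857635e-05]), 'position': array([ 0.15629791, -0.60447407,  0.23266485]), 'tool_rot': array([ 9.92022021e-01,  1.26060864e-01,  5.42564023e-05, -9.82502690e-04]), 'ft_force': array([ 1.14231367, -0.6028788 , -1.34023274]), 'moment': array([0.04371425, 0.04230636, 0.01588391]), 'grip_force': 0.0, 'grip_width': 0.08712386430388315}
```

View pics/side0.png

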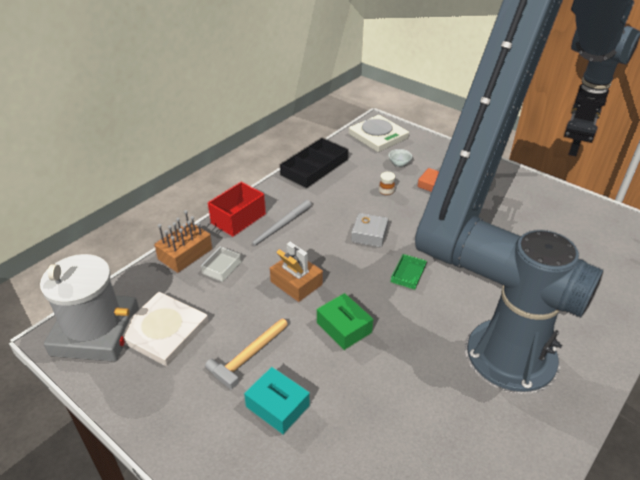

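View pics/top0.png

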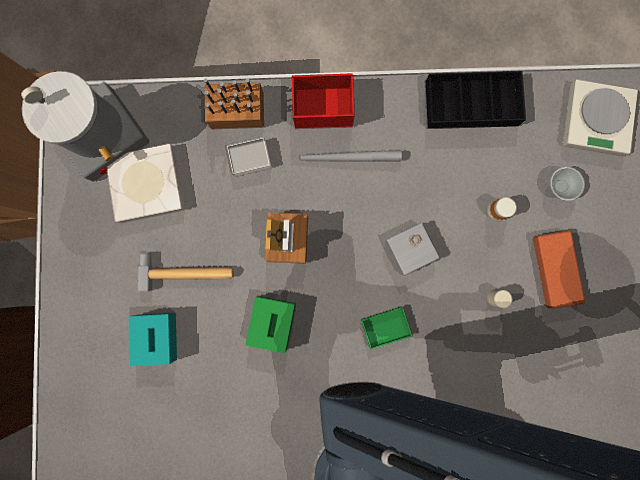

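The mould stands in the brown stand, at top view (286,237) and side view (297,270). The steel block is to its right at (413,247). Next I'll zoom in on both views.

```bash
python3 - <<'E'
import cv2,numpy as np
a=cv2.imread("pics/top0.png")[200:275,250:325];b=cv2.imread("pics/side0.png")[230:305,260:335]
cv2.imwrite("pics/z0.png",np.hstack([cv2.resize(i,(400,400),interpolation=cv2.INTER_CUBIC) for i in(a,b)]))
E
```

```text
(no output)
```

View pics/z0.png

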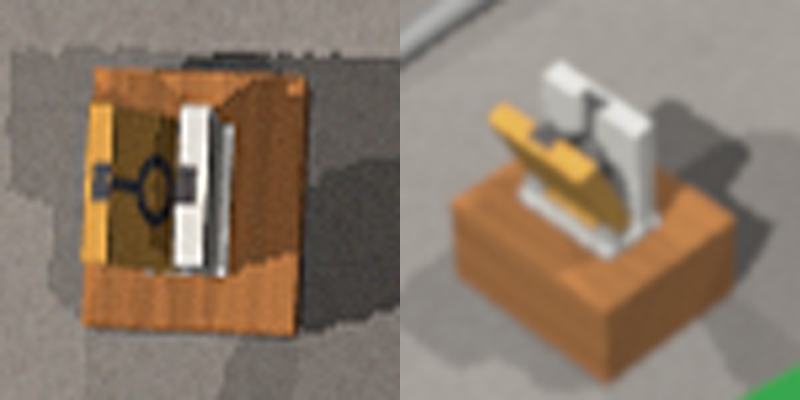

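```bash
cat > h.py <<'E'
import numpy as np, cv2
from rig import *
def cal(n): 
    c=camera(n); return c
def ray(c,uv):
    K=c["intrinsics"]; d=np.array([c["k1"],0,0,0,0.])
    p=cv2.undistortPoints(np.array([[uv]],float),K,d)[0,0]
    return -c["R"].T@c["t"], c["R"].T@np.array([p[0],p[1],1])
def onz(c,uv,z):
    o,d=ray(c,uv); return o+d*(z-o[2])/d[2]
def tri(c1,u1,c2,u2):
    o,d=ray(c1,u1);p,e=ray(c2,u2)
    s=np.linalg.lstsq(np.c_[d,-e],p-o,rcond=None)[0]
    a,b=o+s[0]*d,p+s[1]*e
    return (a+b)/2,np.linalg.norm(a-b)
E
python3 - <<'E'
from h import *
np.set_printoptions(precision=4,suppress=True)
T=camera("top");S=camera("side")
t=lambda x,y:(250+(x+.5)/5.333-.5,200+(y+.5)/5.333-.5)
s=lambda x,y:(260+(x-399.5)/5.333-.5,230+(y+.5)/5.333-.5)
for p in[(97,68),(307,73),(297,333),(83,325)]:print("stand T",onz(T,t(*p),.052))
for p in[(453,203),(607,312),(735,215)]:print("stand S",onz(S,s(*p),.052))
for p in[(182,104),(212,104),(203,267),(172,265)]:print("alu T",onz(T,t(*p),.123))
for p in[(563,62),(652,122),(637,137),(545,72)]:print("alu S",onz(S,s(*p),.123))
# top view far = world +x; left=+y
for n,a,b in[("outer far",(91,104),(490,112)),("outer near",(82,262),(572,180)),("inner far",(113,104),(512,101)),("inner near",(107,262),(598,155))]:
    print(n,*tri(T,t(*a),S,s(*b)))
E
```

```text
stand T [0.6093 0.1889 0.052 ]
stand T [0.6045 0.0994 0.052 ]
stand T [0.4942 0.1064 0.052 ]
stand T [0.5001 0.1967 0.052 ]
stand S [0.6072 0.1924 0.052 ]
stand S [0.4989 0.1995 0.052 ]
stand S [0.4944 0.1088 0.052 ]
alu T [0.5838 0.1463 0.123 ]
alu T [0.5834 0.1344 0.123 ]
alu T [0.5188 0.1393 0.123 ]
alu T [0.52   0.1515 0.123 ]
alu S [0.5807 0.1369 0.123 ]
alu S [0.5191 0.1418 0.123 ]
alu S [0.5177 0.1543 0.123 ]
alu S [0.5825 0.148  0.123 ]
outer far [0.5857 0.1832 0.1192] 0.001031779560913389
outer near [0.5246 0.1895 0.1157] 0.004923534148323807
inner far [0.5835 0.173  0.1211] 0.0031799646110850666
inner near [0.522 0.177 0.125] 0.00045734354161856535
```

The mould's +x points along about 85° (world +y). Its origin is near (0.551, 0.150) and the leaf is at about 0.43 rad, so the geometry is consistent. I'll move over it at the present height, first two calls.

```bash
A='[[[0.0286,-0.032,0,0,0,0,1],[0.0286,-0.032,0,0,0,0,1],[0.0286,-0.032,0,0,0,0,1],[0.0286,-0.032,0,0,0,0,1],[0.0286,-0.032,0,0,0,0,1]]]' ; unset A
python3 -m pendant '[[[0.0286,-0.032,0,0,0,0,1],[0.0286,-0.032,0,0,0,0,1],[0.0286,-0.032,0,0,0,0,1],[0.0286,-0.032,0,0,0,0,1],[0.0286,-0.032,0,0,0,0,1]]]'
python3 -m pendant '[[[0.0286,-0.032,0,0,0,0,1],[0.0286,-0.032,0,0,0,0,1],[0.0286,-0.032,0,0,0,0,1],[0.0286,-0.032,0,0,0,0,1],[0.0286,-0.032,0,0,0,0,1]]]'
```

```text
time: 0.82
position: [0.2553, -0.4131, 0.2335]
tool_rot: [0.992, 0.126, 0.0, -0.0]
ft_force: [0.6, -0.8, -0.5]
grip_width: 0.087
grip_force: 0.0
time: 1.45
position: [0.3537, -0.2225, 0.2336]
tool_rot: [0.992, 0.126, 0.0, 0.0]
ft_force: [-0.3, -0.3, -0.2]
grip_width: 0.0869
grip_force: 0.0
```

```bash
python3 -m pendant '[[[0.0286,-0.032,0,0,0,0,1],[0.0286,-0.032,0,0,0,0,1],[0.0286,-0.032,0,0,0,0,1],[0.0286,-0.032,0,0,0,0,1],[0.0286,-0.032,0,0,0,0,1]]]'
python3 -m pendant '[[[0.0286,-0.032,0,0,0,0,1],[0.0286,-0.032,0,0,0,0,1],[0.0286,-0.032,0,0,0,0,1],[0.0286,-0.032,0,0,0,0,1],[0.0286,-0.032,0,0,0,0,1]]]'
python3 -m pendant '[[[0,0,0,0,0,6.4,1],[0,0,0,0,0,6.4,1],[0,0,0,0,0,6.4,1],[0,0,0,0,0,0,1],[0,0,0,0,0,0,1]]]'
python3 - <<'E'
from h import *
np.set_printoptions(precision=4,suppress=True)
from scipy.spatial.transform import Rotation as R
o=get_obs();M=R.from_quat(o["tool_rot"]).as_matrix();print(o["q"],o["position"],M)
yaw=np.deg2rad(85.3);mx=np.array([np.cos(yaw),np.sin(yaw),0]);t=np.array([.5515,.150,.077])+.010*mx
print(M.T@(t-o["position"]), np.rad2deg(np.arctan2(M[1,1],M[0,1])))
c=camera("top");cv2.imwrite("pics/t1.png",cv2.resize(c["img"][140:320,180:400,::-1],None,fx=3,fy=3))
E
```

```text
time: 2.08
position: [0.4522, -0.0317, 0.2336]
tool_rot: [0.992, 0.126, 0.0, 0.0]
ft_force: [-0.6, 0.5, -0.5]
grip_width: 0.0868
grip_force: 0.0
time: 2.7
position: [0.5505, 0.159, 0.2334]
tool_rot: [0.992, 0.126, -0.0, 0.0]
ft_force: [0.9, -0.7, -0.1]
grip_width: 0.0872
grip_force: 0.0
time: 3.32
position: [0.55, 0.1576, 0.2335]
tool_rot: [0.999, -0.04, -0.0, -0.0]
ft_force: [0.5, -0.0, -0.3]
grip_width: 0.0869
grip_force: 0.0
[0.0838 0.4564 1.5676 0.     1.1178 1.7353] [0.55   0.1576 0.2335] [[ 0.9967 -0.0807 -0.0002]
 [-0.0807 -0.9967  0.    ]
 [-0.0002  0.     -1.    ]]
[ 0.0021 -0.0025  0.1565] -94.62664461848264
```

View pics/t1.png

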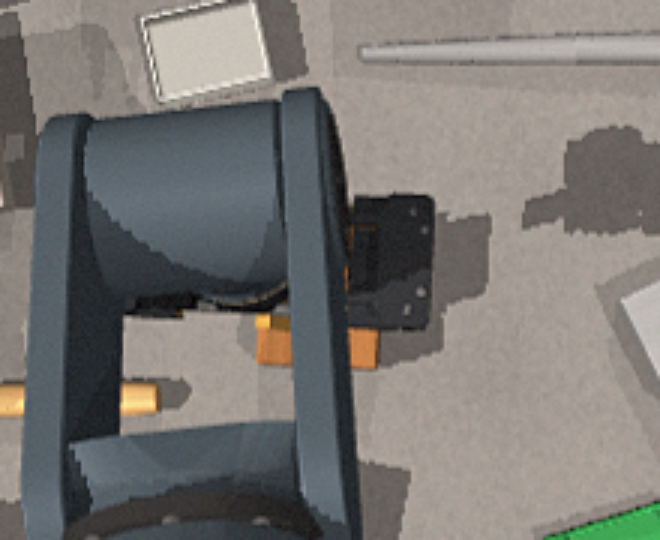

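The arm hides the mould in the top view, so I'll go down partway and check in the side view.

```bash
python3 -m pendant '[[[0.002,-0.0025,0.017,0,0,0,1],[0,0,0.017,0,0,0,1],[0,0,0.017,0,0,0,1],[0,0,0.017,0,0,0,1],[0,0,0.017,0,0,0,1]]]'
python3 - <<'E'
from h import *
np.set_printoptions(precision=4,suppress=True)
o=get_obs();print(o["q"],o["position"])
c=camera("side");cv2.imwrite("pics/s1.png",cv2.resize(c["img"][190:310,220:380,::-1],None,fx=4.5,fy=4.5,interpolation=cv2.INTER_CUBIC))
E
```

```text
time: 4.0
position: [0.5518, 0.16, 0.1468]
tool_rot: [0.999, -0.041, -0.001, 0.0]
ft_force: [-0.2, -0.7, 0.1]
grip_width: 0.0868
grip_force: 0.0
[0.0877 0.5745 1.6407 0.0001 0.9276 1.7403] [0.5518 0.16   0.1468]
```

View pics/s1.png

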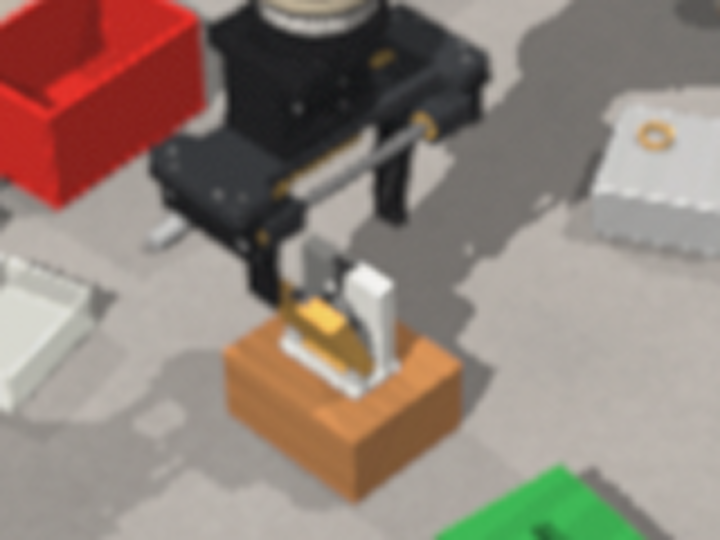

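The fingers straddle the mould: the left tip is outside the brass leaf at about (265,300) and the right tip at (393,220). I'll descend to grasp height.

```bash
python3 -m pendant '[[[0,0,0.0135,0,0,0,1],[0,0,0.0135,0,0,0,1],[0,0,0.0135,0,0,0,1],[0,0,0.0135,0,0,0,1],[0,0,0.0135,0,0,0,1]]]'
python3 -m pendant '[[[0,0,0,0,0,0,0.75],[0,0,0,0,0,0,0.68],[0,0,0,0,0,0,0.64],[0,0,0,0,0,0,0.64],[0,0,0,0,0,0,0.64]]]' 10
```

```text
time: 4.68
position: [0.5523, 0.1599, 0.0802]
tool_rot: [0.999, -0.041, 0.0, -0.0]
ft_force: [0.1, -0.9, 0.3]
grip_width: 0.0871
grip_force: 0.0
time: 5.3
position: [0.5527, 0.1603, 0.0815]
tool_rot: [0.999, -0.041, 0.001, -0.0]
ft_force: [-0.1, 0.8, 1.4]
grip_width: 0.0567
grip_force: 0.7
```

```bash
python3 -m pendant '[[[0,0.001,0,0,0,0,0.605],[0,0.001,0,0,0,0,0.57],[0,0.001,0,0,0,0,0.535],[0,0.001,0,0,0,0,0.5],[0,0.001,0,0,0,0,0.465]]]'
python3 -m pendant '[[[0,0.001,0,0,0,0,0.43],[0,0.001,0,0,0,0,0.395],[0,0.001,0,0,0,0,0.36],[0,0.001,0,0,0,0,0.33],[0,0.0005,0,0,0,0,0.31]]]'
```

```text
time: 5.92
position: [0.5518, 0.1548, 0.081]
tool_rot: [0.999, -0.041, -0.0, 0.0]
ft_force: [0.9, 1.6, -0.0]
grip_width: 0.0421
grip_force: 0.4
time: 6.55
position: [0.5516, 0.1504, 0.0811]
tool_rot: [0.999, -0.041, 0.0, -0.0]
ft_force: [1.2, 1.0, 0.4]
grip_width: 0.0284
grip_force: 0.4
```

```bash
python3 -m pendant '[[[0,0,0,0,0,0,0.28],[0,0,0,0,0,0,0.25],[0,0,0,0,0,0,0.2],[0,0,0,0,0,0,0],[0,0,0,0,0,0,0]]]' 15
python3 -m pendant '[[[0,0,0,0,0,0,0],[0,0,0,0,0,0,0],[0,0,0,0,0,0,0],[0,0,0,0,0,0,0],[0,0,0,0,0,0,0]]]' 45
python3 - <<'E'
from h import *
c=camera("side");cv2.imwrite("pics/s2.png",cv2.resize(c["img"][210:310,240:360,::-1],None,fx=5,fy=5,interpolation=cv2.INTER_CUBIC))
E
```

```text
time: 7.18
position: [0.5517, 0.1513, 0.0812]
tool_rot: [0.999, -0.041, 0.0, -0.001]
ft_force: [0.8, 4.7, 1.3]
grip_width: 0.0236
grip_force: 15.0
time: 7.8
position: [0.5517, 0.1513, 0.0812]
tool_rot: [0.999, -0.041, 0.0, -0.001]
ft_force: [0.0, 5.5, 0.2]
grip_width: 0.0236
grip_force: 45.0
```

View pics/s2.png

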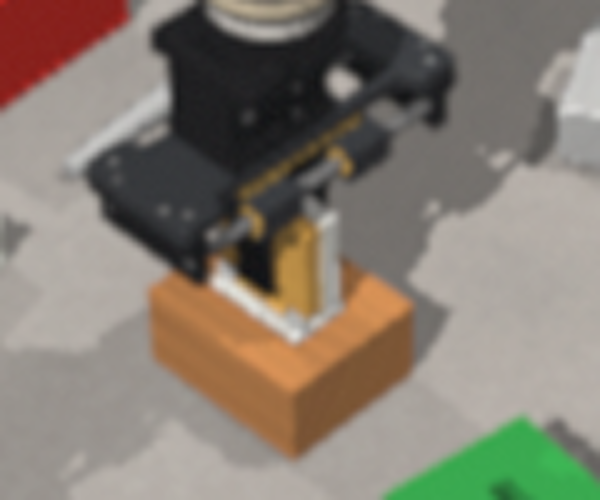

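The mould is shut: brass and aluminium are flush at about (310,270) and the width is 24 mm. I'll ease the 5 N side load, then lift.

```bash
python3 -m pendant '[[[0,-0.001,0,0,0,0,0],[0,0,-0.004,0,0,0,0],[0,0,-0.006,0,0,0,0],[0,0,-0.006,0,0,0,0],[0,0,-0.006,0,0,0,0]]]' 50
python3 -m pendant '[[[0,0,-0.01,0,0,0,0],[0,0,-0.01,0,0,0,0],[0,0,-0.01,0,0,0,0],[0,0,-0.01,0,0,0,0],[0,0,-0.01,0,0,0,0]]]' 50
python3 -m pendant '[[[0,0,-0.035,0,0,0,0],[0,0,-0.035,0,0,0,0],[0,0,-0.035,0,0,0,0],[0,0,-0.035,0,0,0,0],[0,0,-0.035,0,0,0,0]]]' 50
python3 - <<'E'
from h import *
print(get_obs()["q"])
c=camera("side");cv2.imwrite("pics/s3.png",cv2.resize(c["img"][80:280,200:420,::-1],None,fx=2.7,fy=2.7,interpolation=cv2.INTER_CUBIC))
E
```

```text
time: 8.48
position: [0.5512, 0.1514, 0.1033]
tool_rot: [0.999, -0.041, -0.0, 0.0]
ft_force: [-0.2, 2.5, -5.3]
grip_width: 0.023
grip_force: 50.0
time: 9.1
position: [0.5516, 0.1512, 0.1539]
tool_rot: [0.999, -0.041, 0.0, 0.0]
ft_force: [0.4, 0.8, -3.6]
grip_width: 0.0233
grip_force: 50.0
time: 9.72
position: [0.551, 0.1513, 0.3294]
tool_rot: [0.999, -0.041, -0.0, 0.0]
ft_force: [-0.2, 0.5, -3.7]
grip_width: 0.0235
grip_force: 50.0
[ 7.26187727e-02  3.57364844e-01  1.44553730e+00 -2.73695864e-04
  1.33923582e+00  1.72587193e+00]
```

View pics/s3.png

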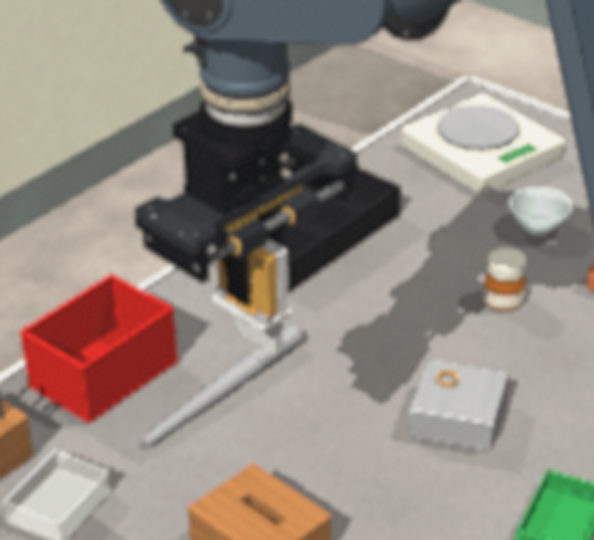

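It's lifted clear and still shut. Now I'll tilt forward about the closing axis, swinging roughly about the wrist.

```bash
python3 -m pendant '[[[0.02,0,0,0,4,0,0],[0.028,0,0,0,6,0,0],[0.028,0,0,0,6,0,0],[0.028,0,0,0,6,0,0],[0.028,0,0,0,6,0,0]]]' 60
python3 -c "
from rig import *;print(get_obs()['q'])"
python3 -m pendant '[[[0.028,0,0,0,6,0,0],[0.028,0,0,0,6,0,0],[0.028,0,0,0,6,0,0],[0.02,0,0,0,4,0,0],[0,0,0,0,0,0,0]]]' 60
python3 -c "
from rig import *;print(get_obs()['q'])"
```

```text
time: 10.4
position: [0.6789, 0.1407, 0.3516]
tool_rot: [0.97, -0.04, 0.241, 0.01]
ft_force: [0.5, -0.6, -3.8]
grip_width: 0.0231
grip_force: 60.0
[ 0.07538341  0.35416481  1.48522993 -0.10147647  0.8222668   1.77940723]
time: 11.02
position: [0.7615, 0.1338, 0.4124]
tool_rot: [0.906, -0.037, 0.42, 0.018]
ft_force: [-0.4, -0.3, -4.6]
grip_width: 0.0231
grip_force: 60.0
[ 0.07649034  0.35722947  1.50675849 -0.29455844  0.43215488  1.94246485]
```

```bash
python3 -m pendant '[[[0.02,0,-0.015,0,0,0,0],[0.02,0,-0.015,0,0,0,0],[0.02,0,-0.015,0,0,0,0],[0.02,0,-0.015,0,0,0,0],[0.02,0,-0.015,0,0,0,0]]]' 60
python3 -c "
from rig import *;print(get_obs()['q'])"
python3 -m pendant '[[[0.02,0,0,0,5,0,0],[0.025,0,0,0,6,0,0],[0.025,0,0,0,6,0,0],[0.02,0,0,0,5,0,0],[0.01,0,0,0,2,0,0]]]' 60
python3 -m pendant '[[[0,0,0,0,0,0,0],[0,0,0,0,0,0,0],[0,0,0,0,0,0,0],[0,0,0,0,0,0,0],[0,0,0,0,0,0,0]]]' 60
python3 - <<'E'
from h import *
print(get_obs()["q"])
c=camera("side");cv2.imwrite("pics/s4.png",cv2.resize(c["img"][0:260,120:440,::-1],None,fx=2.3,fy=2.3,interpolation=cv2.INTER_CUBIC))
E
```

```text
time: 11.65
position: [0.768, 0.1335, 0.5373]
tool_rot: [0.907, -0.037, 0.419, 0.017]
ft_force: [0.2, -0.4, -3.9]
grip_width: 0.0231
grip_force: 60.0
[ 0.0746568   0.27879137  1.28540097 -0.1808161   0.72531541  1.80862699]
time: 12.28
position: [0.8188, 0.1289, 0.6216]
tool_rot: [0.799, -0.033, 0.599, 0.025]
ft_force: [0.5, 1.4, -3.0]
grip_width: 0.0235
grip_force: 60.0
time: 12.9
position: [0.8194, 0.1294, 0.6246]
tool_rot: [0.798, -0.033, 0.601, 0.025]
ft_force: [-0.2, 0.1, -2.3]
grip_width: 0.0229
grip_force: 60.0
[ 0.07677732  0.27901238  1.34206297 -0.58935775  0.27767382  2.18648776]
```

View pics/s4.png

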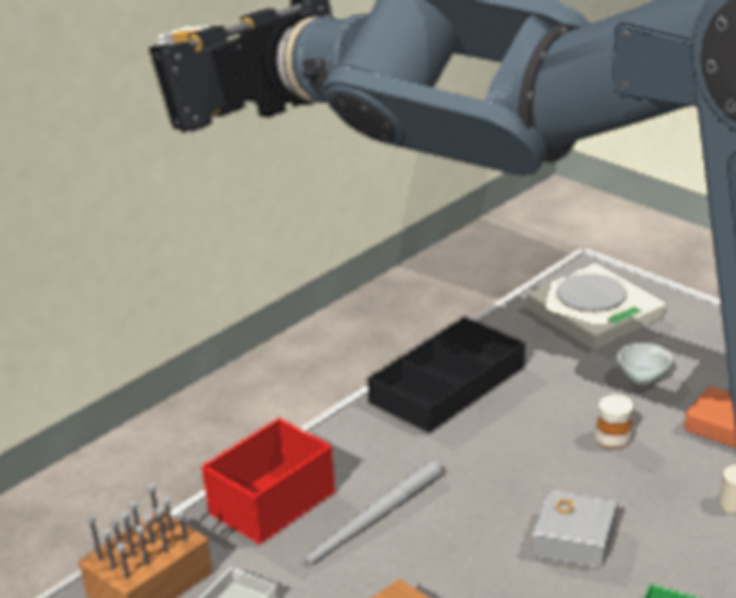

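The tool is tilted 74° and the width is still 23 mm, but the hand hides the mould from the side. I'll check from the top.

```bash
python3 - <<'E'
from h import *
c=camera("top");cv2.imwrite("pics/t2.png",cv2.resize(c["img"][0:240,120:420,::-1],None,fx=2.5,fy=2.5,interpolation=cv2.INTER_CUBIC))
P=lambda X:(lambda a:c["intrinsics"]@[a[0]/a[2],a[1]/a[2],1])(c["R"]@X+c["t"])
print((P(np.array([.819,.129,.625]))[:2]-[120,0])*2.5)
E
```

```text
[ 326.78585759 -133.48458243]
```

View pics/t2.png

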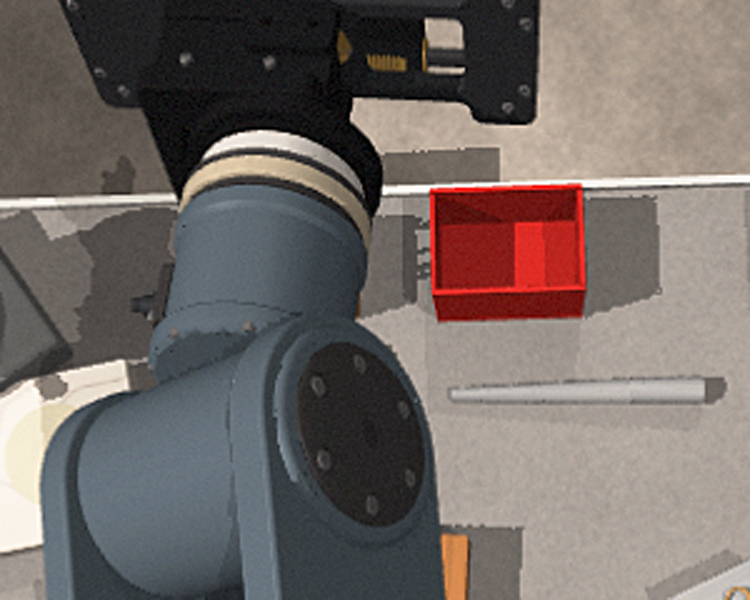

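The mould is out of the top view too. Swinging the whole pose about the base axis to the left keeps the tilt and shows the mould broadside to the side camera, which lets me check for slip.

```bash
python3 -m pendant '[[[-0.0016,-0.0246,-0.0057,1.68,0,-0.48,0],[-0.0033,-0.0493,-0.0115,3.36,0,-0.97,0],[-0.0033,-0.0493,-0.0115,3.36,0,-0.97,0],[-0.0033,-0.0493,-0.0115,3.36,0,-0.97,0],[-0.0033,-0.0493,-0.0115,3.36,0,-0.97,0]]]' 60
python3 -m pendant '[[[-0.0033,-0.0493,-0.0115,3.36,0,-0.97,0],[-0.0033,-0.0493,-0.0115,3.36,0,-0.97,0],[-0.0033,-0.0493,-0.0115,3.36,0,-0.97,0],[-0.0033,-0.0493,-0.0115,3.36,0,-0.97,0],[-0.0016,-0.0246,-0.0057,1.68,0,-0.48,0]]]' 60
python3 -m pendant '[[[0,0,0,0,0,0,0],[0,0,0,0,0,0,0],[0,0,0,0,0,0,0],[0,0,0,0,0,0,0],[0,0,0,0,0,0,0]]]' 60
python3 - <<'E'
from h import *
from scipy.spatial.transform import Rotation as R
o=get_obs();print(o["q"],R.from_quat(o["tool_rot"]).as_matrix()[:,2])
c=camera("side")
a=c["R"]@o["position"]+c["t"];u,v=(c["intrinsics"]@(a/a[2]))[:2];print(u,v)
u=int(np.clip(u,100,540));v=int(np.clip(v,80,400))
cv2.imwrite("pics/s5.png",cv2.resize(c["img"][v-80:v+80,u-100:u+100,::-1],None,fx=3.5,fy=3.5,interpolation=cv2.INTER_CUBIC))
E
```

```text
time: 13.62
position: [0.7589, 0.3518, 0.6247]
tool_rot: [0.795, 0.078, 0.599, -0.059]
ft_force: [0.6, 0.3, -2.7]
grip_width: 0.023
grip_force: 60.0
time: 14.25
position: [0.6408, 0.5473, 0.6248]
tool_rot: [0.776, 0.187, 0.585, -0.14]
ft_force: [-0.0, -1.5, -3.3]
grip_width: 0.023
grip_force: 60.0
time: 14.88
position: [0.6438, 0.5437, 0.6245]
tool_rot: [0.777, 0.185, 0.586, -0.139]
ft_force: [-0.6, -0.8, -2.8]
grip_width: 0.023
grip_force: 60.0
[ 0.62162305  0.30002876  1.31207265 -0.56296096  0.28342577  2.15801799] [ 0.85881006  0.43163075 -0.27593509]
94.23288798098562 126.16122502170516
```

View pics/s5.png

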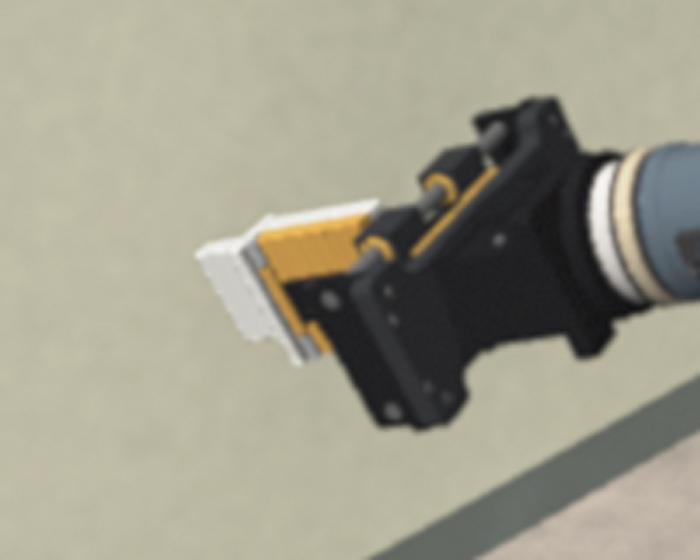

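The mould is shut and lies along the fingers. One numeric check of its axis against the tool's in the image before handing in.

```bash
python3 - <<'E'
from h import *
from scipy.spatial.transform import Rotation as R
o=get_obs();M=R.from_quat(o["tool_rot"]).as_matrix();c=camera("side")
def P(X):
    return cv2.projectPoints(np.array([X]),cv2.Rodrigues(c["R"])[0],c["t"],c["intrinsics"],np.array([c["k1"],0,0,0,0.]))[0][0,0]
p=o["position"]; up=-32e-3*M[:,0]*-1-.012*M[:,1]
for d in(-15,0,15):
    z=np.cos(np.deg2rad(d))*M[:,2]+np.sin(np.deg2rad(d))*M[:,0]
    v=P(p+up-.06*z)-P(p+up);print(d,np.rad2deg(np.arctan2(-v[1],v[0])), "mould tilt",np.rad2deg(np.arccos(-z[2])))
for a,b in[((265,222),(378,200)),((260,240),(375,214))]:print("seen",np.rad2deg(np.arctan2(a[1]-b[1],b[0]-a[0])))
print(o["position"],o["joint_velocities"],o["grip_force"])
E
```

```text
-15 29.598920957934187 mould tilt 58.9850878941503
0 9.738559672680433 mould tilt 73.98508311801051
15 -6.249632919656654 mould tilt 88.98507902405787
seen 11.017111618789212
seen 12.739646792482093
[0.64370897 0.54387762 0.62452818] [ 0.00247529 -0.00122776 -0.000335    0.0015663   0.00066003 -0.00057789] 59.974095462821424
```

The mould is about 72° from vertical (the limit is 63°), with no real slip, and both ends are well above 0.18 m.

```bash
python3 -c "
from rig import *;print(hand_in())"
```

```text
the job is handed in; nothing more can be done
None
```

The job is handed in with the mould still shut and gripped at 60 N, about 72° from upright (about 18° from level), some 0.6 m above the bench; hand-in gave no verdict, and I touched nothing else on the bench.

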